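# Set the dust extraction at the vice: hood out, blast gate held half open

### The job

Get the dust extraction ready for filing the bracket in the vice: with the blast gate still shut, pull the telescopic hood out to its stop, towards the vice, and leave it there. Then lift the sprung, self-closing blade of the blast gate to half open and finish while holding it there, steady in the gripper: nothing else may prop it up, and never let it rise beyond about two thirds, or the suction takes the washers out of the dish. Leave the other things on the bench where they are.

Things in the scene. Friction and masses are not known exactly. Their poses are not given: they have to be found in the camera images.
- station: Fixed extraction station: level 80 mm steel duct, axis 85 mm above the bench, through an aluminium blast-gate housing 116 mm wide, 35 mm thick, topping out at 150 mm. Origin: on the bench under the housing's middle. z up; y along the duct, from hood towards hose; x across it, away from the robot at yaw 0 (yaw within 0.28). Towards -y: fixed sleeve to y = -150 mm, then hood, then vice.
- gate (a joint): Lift of the gate's blade in m: 0 shut (where it starts), 0.040 half open, 0.080 fully open. It slides straight up. Springs in two barrels, and its weight, push it shut: about 8 N at 0, 13 N at half, 18 N fully open. It drops shut when let go.
- gate_handle (a point): Middle of the black grip bar of the D-handle on the blade, 207 mm above the bench when shut; it rises with the blade. The bar is level, 15 mm thick, 72 mm long along the station's x (60 mm clear between its posts). The top of the 158 mm wide crosshead is 41 mm below it. Pinch it from above, fingers closing along the duct.
- hood (a joint): How far the telescopic hood is pulled out, in m: starts at 0 to 0.025, stop at 0.100. It slides along the duct in the station's -y. Pulling takes about 6 N at first, rising to 9 N as the inner bellows stretches; a rubber lip seal keeps it where it is left.
- hood_lug (a point): Grip point of the upright black lug on the hood, 167 mm above the bench, 15 mm below the lug's top; moves with the hood (205 mm from the gate in the station's -y when in, 305 mm when out). The lug is 14 mm thick along the duct, 44 mm wide; the hood under it (130 x 94 x 84 mm) tops out at 131 mm. Pinch it from above, fingers closing along the duct.
- dish: Bystander: round steel parts dish with washers in it, 124 mm across, 26 mm high, on the robot's side of the sleeve. Origin: centre of its underside. Not to be moved.
- can_tall: Bystander: white spray can with a white cap, 62 mm thick, 200 mm tall, standing on the duct's far side from the robot, on either side of the gate. Origin: centre of its underside. Not to be moved.
- can_short: Bystander: grey spray can with a black cap, 66 mm thick, 155 mm tall, standing on the duct's far side from the robot, on either side of the gate. Origin: centre of its underside. Not to be moved.
- wrench: Bystander: steel spanner, 170 mm long, lying on the robot's side of the gate and hose. Origin: centre of its underside. Not to be moved.
- cup_brush: Bystander: brass wire cup brush, 68 mm across, 48 mm high, standing behind the gate, between the cans. Origin: centre of its underside. Not to be moved.
- file: Bystander: file with a wooden handle, about 200 mm long, 24 mm high, lying behind the hood. Origin: on its underside, near its middle. Not to be moved.
- half_mark (a point): Middle of three scribed lines on the upright steel scale beside the gate (at the station's x = 96 mm; scale top 250 mm above the bench): 199 mm above the bench, level with the middle of the blade's crosshead when half open. The lines 40 mm below and above it mark shut and fully open.
- vice_top (a point): Top of the steel bracket clamped in the blue bench vice, 180 mm above the bench. The vice is fixed to the station, 455 mm from the gate along the station's -y; its jaws reach to y = -410 mm, clear of the hood (mouth at y = -361 mm when out).

How it is judged:
On the way, in this order (a step that is already met when the one before it is completed fails the run):
1. the hood is pulled out to its stop with the gate still shut (value of joint hood above 0.095 m and value of joint gate below 0.01 m), for 0.2 s.
2. the gate is lifted to half open and held there in the gripper (value of joint gate between 0.034 and 0.046 m and value of joint hood above 0.092 m and contact force between the fingers and gate above 2 N), for 0.5 s.
At the end, for the whole second after the job is handed in: The gate's blade is 40 mm open, give or take 6 mm, still (under 20 mm/s), and the fingers press on it with more than 2 N; the hood is out to within 8 mm of its stop; the bystanders are within 25 mm of where they were (all of step 2 and velocity of joint gate between -0.02 and 0.02 m/s and distance of each of dish, can_tall, can_short, wrench, cup_brush, file from where it was at the start of the episode below 0.025 m); the arm keeps its last pose, push and grip.
It fails at once if the gate is opened (more than 12 mm) before the hood is out (value of joint gate above 0.012 m and value of joint hood below 0.09 m).
It fails at once if the gate rises beyond about two thirds (57 mm) (value of joint gate above 0.057 m).
It fails at once if a bystander is shoved from its place (more than 25 mm) (distance of any of dish, can_tall, can_short, wrench, cup_brush, file from where it was at the start of the episode above 0.025 m).
It fails at once if a bystander is used to prop the gate (contact force between any of dish, can_tall, can_short, wrench, cup_brush, file and gate above 0.5 N).
It also fails if it takes over 51 s, if anything falls off the work surface, if the arm or the gripper's body presses on something with over 40 N, if the wrist force passes 120 N, or if a joint passes its speed limit or range.

### The arm

A 7-joint arm with a two-finger parallel gripper is mounted at the origin on the work surface. World frame = base frame: x ahead of the robot, y to its left, z up, the work surface at z = 0. Lengths are in m, angles in rad, forces in N, time in s.
With the tool pointing down it reaches from about 0.4 to 0.85 m from the base axis. Payload 6.9 kg.
Tool frame: the origin (TCP) lies midway between the tips of the shut fingers; the grasp point (between the pads) lies behind it (ctrl.pinch_z is the z of the grasp point in the tool frame, in m); z points along the fingers, y is the line along which they close (so a half turn about z gives the same grasp; the last joint's range is limited). The gripper opens to 85 mm and grips with 20 to 120 N. Pads are 22 mm wide; open, the fingers measure 114 mm over their backs; the gripper's body (76 mm by 85 mm) begins 54 mm behind the grasp point. The pads swing forward as they close: fully open they stand 13 mm farther back than shut.
Start: joints at [-1.036, 0.507, -0.238, 1.5, 0.126, 1.149, -0.155], TCP at [0.26, 0.568, 0.194] pointing down, gripper open.
Joint ranges: [-3.08, 3.08], [-0.24, 2.05], [-1.43, 1.35], [0, 2.5], [-1.52, 4.66], [0.17, 1.96], [-2.89, 2.89]. Speed limits (rad/s): [2.39, 2.39, 3.14, 3.14, 3.14, 3.14, 3.14].

### API

Orientations are given as a unit quaternion [w, x, y, z].
In Python, from station import ctrl, get_state, vision, ticket, models gives the robot as it stands. Calls block until the motion is done:
- ctrl.movep(position, orientation): joint-space move of the TCP to a pose.
- ctrl.movel(position, frame=None, max_speed=0.15): straight line of the TCP; frame=None keeps the orientation; max_speed is the mean speed in m/s.
- ctrl.set_joints(angles): joint-space move.
- ctrl.ungrasp() and ctrl.close_gripper(force=None): open the fingers fully, or close them until they stop; force is the grip in N (None keeps the last).
- ctrl.pause(seconds).
- ctrl.ik(position, orientation): joint angles nearest the present ones, or None.
- get_state(): the state.
- vision.grab_frame(name): name is "scene" or "top" or "wrist"; returns (picture, depth): 420x560x3 uint8, blue, green, red; 420x560 float32, m along the optical axis (not along the pixel's ray), 0 where there is no reading.
- vision.camera_info(name): a dict with "mtx" (3x3 intrinsics, pixels), "R" (3x3) and "t" (3): a world point X has camera coordinates R X + t; the wrist camera has in their place "hand_eye" (4x4, takes a point from camera to tool coordinates, whose origin is the TCP and whose axes are the flange's). Camera axes: x right, y down, z forward; pixel columns grow to the right and rows downward; lengths in m; the calibration is good to about 2 mm. A picture is of the moment at which its call begins: read the wrist's pose just before it. camera_info takes no time and is no camera call.
A pose or a line that the arm cannot do raises ctrl.Unreachable and nothing moves.
- ticket.close_job(): hands the job in; it is judged then, once.
Trained networks look in the newest picture that a camera, given by its name, has taken for a name from the list of things; names that differ only in an ending like _2 or _b are one class to them, and where a whole thing is asked for, a point or a joint stands for the part that bears it (a point fixed in the world has none). Each returns a list of dicts, best first, with "p" (0 to 1); they miss things now and then, are a little off and sometimes report something else, mostly with a low value. They report only what shows in the picture. A call takes as long as a camera call.
- models.recognise(camera, target): "point" ([column, row] in pixels, amid what is visible of it).
- models.masks_of(camera, target): "mask" (420x560 bool, what is visible of it) and "point" ([column, row] in pixels, amid what is visible of it).
The state is a dict: "time": time; "qpos": joint angles; "qd": joint speeds; "tau": joint torques, N m; "tcp_pos": TCP position; "eef_rot": TCP orientation; "contact_force": force on the tool from outside, world axes, zero at the start; "wrist_torque": the same for the moment, N m; "width": finger opening in m; "gripper_force": force on a finger pad.
Only numpy, scipy, OpenCV 4.12 (cv2) and the standard library are available. Lean on these libraries where they do the work, as an engineer would, in place of code of your own. Each camera call takes 0.05 s, during which the arm holds its last target. There are 200 camera calls.

## Working session

There is one attempt and no reset: what is moved stays moved. The work goes in short steps, each a Python script; the robot and the scene stay as the last script left them, time stands still between calls to the robot, and variables do not carry over. Pictures are saved under pics/ and viewed, at most 10 in all, crops included, and the job is handed in when it is done.

```bash
ls; mkdir -p pics; cat > h.py <<'E'
import numpy as np, cv2
from station import ctrl,get_state,vision,ticket,models
def world(cam,px,depth,r=2):
    c,rr=int(round(px[0])),int(round(px[1]))
    w=depth[max(rr-r,0):rr+r+1,max(c-r,0):c+r+1]; w=w[w>0]
    if len(w)==0: return None
    return tow(cam,np.array([[c,rr]]),np.array([np.median(w)]))[0]
def tow(cam,pix,d):
    i=vision.camera_info(cam); K=np.array(i["mtx"]);R=np.array(i["R"]);t=np.array(i["t"])
    p=np.c_[(pix[:,0]-K[0,2])/K[0,0],(pix[:,1]-K[1,2])/K[1,1],np.ones(len(pix))]*d[:,None]
    return (p-t)@R
def cloud(cam,mask,depth):
    r,c=np.nonzero(mask&(depth>0)); return tow(cam,np.c_[c,r],depth[r,c])
E
python3 - <<'E'
from h import *
np.set_printoptions(precision=3,suppress=True)
s=get_state(); print(s["time"],s["tcp_pos"],s["eef_rot"],s["width"],ctrl.pinch_z)
ims=[]
for cam in ("scene","top"):
    im,d=vision.grab_frame(cam); cv2.imwrite(f"pics/{cam}0.png",im)
    for n in ("gate_handle","hood_lug","half_mark","vice_top","can_tall","can_short"):
        for q in models.recognise(cam,n)[:2]:
            print(cam,n,round(q["p"],2),np.round(q["point"]),world(cam,q["point"],d))
    for n in ("gate_handle","hood_lug"):
        for q in models.masks_of(cam,n)[:1]:
            P=cloud(cam,q["mask"],d); print(" mask",n,q["p"],len(P),np.percentile(P,[5,50,95],axis=0).tolist() if len(P) else "")
    np.save(f"pics/{cam}0.npy",d)
E
```

```text
pics
0.0 [0.26  0.568 0.194] [-0.     0.213  0.977 -0.001] 0.08540415460853844 -0.0187
scene gate_handle 0.94 [352. 200.] [0.565 0.131 0.207]
scene hood_lug 0.92 [249. 181.] [ 0.566 -0.086  0.128]
scene half_mark 0.76 [340. 227.] [0.602 0.128 0.164]
scene vice_top 0.64 [339. 224.] [0.598 0.124 0.166]
scene can_tall 0.68 [261. 240.] [0.686 0.006 0.149]
scene can_short 0.95 [352. 297.] [0.705 0.199 0.13 ]
 mask gate_handle 0.98 732 [[0.4736968102862002, 0.11644633962711551, 0.14858983862615055], [0.5510962978238572, 0.12718102151770355, 0.1779298736257025], [0.6013285256879383, 0.13252116844309417, 0.2132326688026994]]
 mask hood_lug 0.91 3255 [[0.48479010510308274, -0.1316734749085045, 0.0667901742654906], [0.5603530217278709, -0.08029692152779926, 0.12475796324449624], [0.6040726322926887, -0.03789006446523803, 0.16967790377317785]]
top gate_handle 0.74 [327. 227.] [ 0.533 -0.077  0.182]
top gate_handle 0.61 [222. 221.] [0.534 0.12  0.211]
top hood_lug 0.98 [328. 229.] [ 0.529 -0.079  0.181]
top half_mark 0.24 [326. 229.] [ 0.529 -0.075  0.181]
top half_mark 0.21 [362. 188.] [ 0.65  -0.179  0.015]
top vice_top 0.57 [237. 222.] [0.545 0.1   0.129]
top vice_top 0.54 [195. 167.] [0.655 0.191 0.136]
top can_tall 0.93 [287. 170.] [0.639 0.003 0.197]
top can_short 0.69 [195. 165.] [0.656 0.189 0.148]
 mask gate_handle 0.78 886 [[0.4727824683221055, 0.11779546035118642, 0.15925354520071855], [0.5390290287383526, 0.1234526828956214, 0.17077719140604042], [0.6125001964785701, 0.13321591207621938, 0.21479853639125657]]
```

View pics/top0.png

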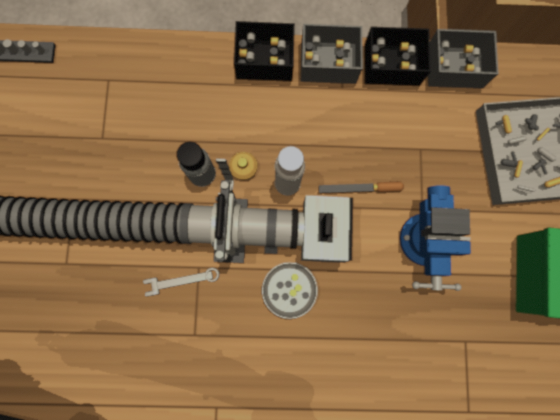

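View pics/scene0.png

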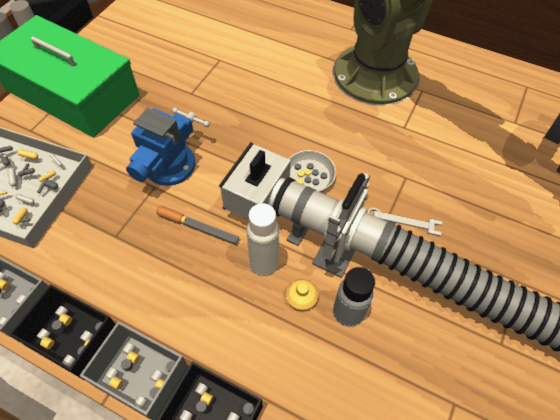

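```bash
python3 - <<'E'
from h import *
np.set_printoptions(precision=4,suppress=True)
for cam in ("top","scene"):
    d=np.load(f"pics/{cam}0.npy"); P=cloud(cam,np.ones(d.shape,bool),d)
    for nm,c,zl,zh,rad in (("lug",(0.532,-0.078),.17,.19,.04),("bar",(0.538,.122),.205,.222,.05),("cross",(0.538,.122),.158,.17,.1)):
        m=(np.hypot(P[:,0]-c[0],P[:,1]-c[1])<rad)&(P[:,2]>zl)&(P[:,2]<zh); Q=P[m]
        if len(Q)<10: print(cam,nm,len(Q)); continue
        r=cv2.minAreaRect((Q[:,:2]*1000).astype(np.float32)); print(cam,nm,len(Q),"rect",np.round(r[0],1),np.round(r[1],1),round(r[2],1),"z",np.percentile(Q[:,2],[5,50,95]),"mean",Q.mean(0))
E
```

```text
top lug 172 rect [539.1 -78.1] [42.7 13.2] 0.1 z [0.1733 0.1813 0.1833] mean [ 0.5382 -0.0781  0.1806]
top bar 366 rect [543.  126.3] [15.1 84.2] 88.9 z [0.2079 0.2129 0.2155] mean [0.5422 0.1256 0.2125]
top cross 406 rect [551.5 125.9] [ 18.2 173.1] 89.2 z [0.1605 0.1653 0.1686] mean [0.5407 0.1235 0.1651]
scene lug 158 rect [540.1 -80.7] [44.7 15.3] 0.8 z [0.1722 0.1788 0.1818] mean [ 0.5419 -0.0798  0.1781]
scene bar 310 rect [544.5 123.9] [14.9 85.5] 89.1 z [0.2067 0.2113 0.2137] mean [0.5472 0.1244 0.2109]
scene cross 260 rect [551.1 124.2] [ 17.4 171. ] 89.2 z [0.1604 0.1639 0.1683] mean [0.551  0.1285 0.1641]
```

The top view shows the gate handle at about (221,215), the lug at (326,228), the white can at (288,170) and the dish at (290,290). The scene view agrees. The lug is at about (0.540, -0.079) and the handle at (0.544, 0.125). That puts them 204 mm apart, so the hood is in, and the yaw is about -0.02. The heights match as well.

```bash
cat >> h.py <<'E'
yaw=-0.019; uy=np.array([-np.sin(yaw),np.cos(yaw),0])
phi=np.pi/2+yaw/2; Q=[0,np.cos(phi),np.sin(phi),0]
LUG=np.array([.5395,-.0794,.167]); BAR=np.array([.5437,.125,.207])
tcp=lambda g: np.array(g)+[0,0,ctrl.pinch_z]
def rep(tag):
    s=get_state(); print(tag,round(s["time"],2),np.round(s["tcp_pos"],4),"F",np.round(s["contact_force"],1),"w",round(s["width"],4),"g",round(s["gripper_force"],1))
E
python3 - <<'E'
from h import *
s=get_state(); print([None if (q:=ctrl.ik(list(p),Q)) is None else np.round(q,2) for p in (tcp(LUG),tcp(LUG-.1*uy),tcp(BAR),tcp(BAR+[0,0,.16]))])
ctrl.movel([.26,.568,.36],max_speed=.2)
a=tcp(LUG); a[2]=.36
ctrl.movep(a.tolist(),Q); rep("above")
im,d=vision.grab_frame("top"); cv2.imwrite("pics/a.png",im)
a[2]=.23; ctrl.movel(a.tolist(),max_speed=.12)
im,d=vision.grab_frame("wrist"); cv2.imwrite("pics/w.png",im)
ctrl.movel(tcp(LUG).tolist(),max_speed=.08); rep("at")
ctrl.close_gripper(60); rep("closed")
E
```

```text
[array([ 0.11,  0.42, -0.01,  1.78,  0.01,  0.94,  1.65]), array([ 0.19,  0.46,  0.13,  1.73, -0.07,  0.96,  1.9 ]), array([-0.14,  0.41, -0.19,  1.69,  0.09,  1.05,  1.19]), array([-0.17,  0.32, -0.15,  1.38,  0.05,  1.44,  1.24])]
above 4.38 [ 0.5398 -0.0784  0.3599] F [-0.7  0.3 -0.1] w 0.0854 g 0.0
at 6.88 [ 0.5399 -0.0795  0.1488] F [ 0.3 -1.   0.4] w 0.0856 g 0.0
closed 7.65 [ 0.5395 -0.0794  0.1483] F [ 0.7 -0.2 -0. ] w 0.0002 g 0.0
```

```bash
python3 - <<'E'
from h import *
im,d=vision.grab_frame("scene"); s=cv2.resize(im[100:280,180:420],None,fx=2.2,fy=2.2)
w=cv2.imread("pics/w.png"); w=cv2.resize(w,(528,396)); 
cv2.imwrite("pics/b.png",np.vstack([s,w])[:, :]) if False else cv2.imwrite("pics/b.png",cv2.resize(np.hstack([s,w]),(800,300)))
rep("x")
E
```

```text
x 7.7 [ 0.5395 -0.0794  0.1483] F [-0.6 -0.7 -0.9] w -0.0002 g 0.0
```

View pics/b.png

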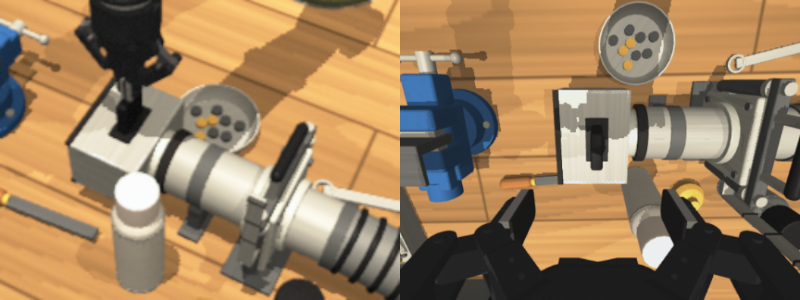

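The gripper closed on nothing, although the fingers are near the lug in the scene view. I'll open, back off and measure the lug with the wrist camera in tool coordinates.

```bash
cat >> h.py <<'E'
from scipy.spatial.transform import Rotation as Ro
def wristcloud(mask=None,d=None):
    s=get_state()
    im,d=vision.grab_frame("wrist"); i=vision.camera_info("wrist"); K=np.array(i["mtx"]); H=np.array(i["hand_eye"])
    r,c=np.nonzero(d>0); z=d[r,c].astype(float)
    p=np.c_[(c-K[0,2])/K[0,0]*z,(r-K[1,2])/K[1,1]*z,z]@H[:3,:3].T+H[:3,3]
    q=s["eef_rot"]; R=Ro.from_quat([q[1],q[2],q[3],q[0]]).as_matrix()
    return im,p@R.T+s["tcp_pos"],np.c_[c,r]
E
python3 - <<'E'
from h import *
np.set_printoptions(precision=4,suppress=True)
print(vision.camera_info("wrist"))
for k in range(2):
    im,P,px=wristcloud()
    near=(np.hypot(P[:,0]-.54,P[:,1]+.08)<.06)
    for zl,zh in ((.118,.14),(.14,.17),(.17,.19),(.19,.3)):
        m=near&(P[:,2]>zl)&(P[:,2]<zh)
        if m.sum()>10: print(k,zl,m.sum(),np.percentile(P[m],[2,50,98],axis=0).tolist(),px[m].min(0),px[m].max(0))
    if k==0:
        cv2.imwrite("pics/w2.png",im); ctrl.ungrasp(); a=tcp(LUG); a[2]=.23; ctrl.movel(a.tolist(),max_speed=.15)
for q in models.recognise("wrist","hood_lug"): print(q)
E
```

```text
{'mtx': array([[304.7729,   0.    , 276.7586],
       [  0.    , 304.7729, 208.9335],
       [  0.    ,   0.    ,   1.    ]]), 'hand_eye': array([[-0.0011, -0.9527, -0.304 ,  0.0762],
       [ 1.    , -0.0012,  0.0003, -0.0001],
       [-0.0006, -0.304 ,  0.9527, -0.1796],
       [ 0.    ,  0.    ,  0.    ,  1.    ]])}
0 0.118 16789 [[0.48455599719382925, -0.13314403477237324, 0.12022623055470331], [0.5273593496955933, -0.08312747165824642, 0.12709965902702086], [0.5835897106000432, -0.025195141960720323, 0.13162747285717077]] [192 139] [362 292]
0 0.14 350 [[0.5181044168538715, -0.0874762205181048, 0.14072985044969755], [0.5185722520747245, -0.08065226472767842, 0.15689956706344804], [0.5210545890835447, -0.07415853414706379, 0.16938873175124672]] [261 202] [286 222]
0 0.17 912 [[0.5182581322331249, -0.08766713229005382, 0.17127196723714055], [0.5242853876716596, -0.08107873600524676, 0.18140696895744599], [0.5347377653202213, -0.07438906411688508, 0.18910405971438984]] [261 217] [288 261]
0 0.19 45968 [[0.5212721583500816, -0.1333550048437206, 0.2074860611093993], [0.52952218689071
[... 373 characters left out ...]
[[0.5181998770994469, -0.08750376151417191, 0.1403532093776355], [0.5185006999187308, -0.08114087207944942, 0.15627115808481296], [0.5205274238039421, -0.07443748027272665, 0.1688338675446077]] [266 177] [283 188]
1 0.17 954 [[0.518408451911117, -0.08791239970399181, 0.1741842306576927], [0.537565794685706, -0.08112420335516454, 0.18169258235153202], [0.5600705836123268, -0.0742940961422258, 0.18313140055522492]] [266 185] [283 239]
1 0.19 2274 [[0.5282571911532893, -0.13419941029064547, 0.28028235502655924], [0.5345019308992155, -0.1216992036901974, 0.29186541662293053], [0.5506465119345604, -0.024613156360701632, 0.2996906441541944]] [141 264] [413 328]
{'point': [271.1, 187.5], 'p': 0.91}
```

View pics/w2.png

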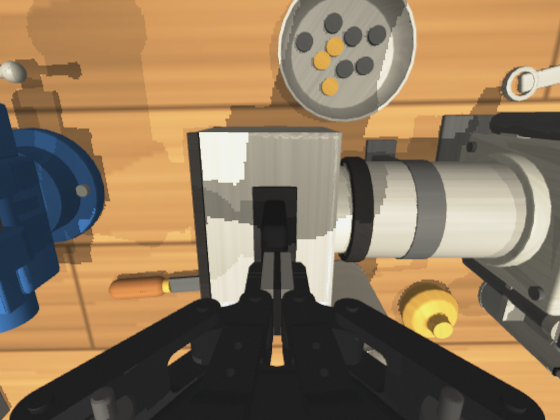

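```bash
sed -i 's/^LUG=np.array(\[.5395,-.0794/LUG=np.array([.5395,-.0808/' h.py
python3 - <<'E'
from h import *
ctrl.movel(tcp(LUG).tolist(),max_speed=.1); rep("at")
im0,P0,px0=wristcloud()
ctrl.close_gripper(60); rep("closed"); ctrl.pause(.3); rep("p")
im,P,px=wristcloud(); cv2.imwrite("pics/w3.png",np.hstack([cv2.resize(i[170:350,180:375],None,fx=2,fy=2,interpolation=cv2.INTER_CUBIC) for i in (im0,im)]))
for r in range(200,300,8):
    print(r,[np.round(P[(px[:,0]==c)&(px[:,1]==r)][0],3).tolist() for c in (268,277,286) if ((px[:,0]==c)&(px[:,1]==r)).any()])
E
```

```text
at 10.29 [ 0.5399 -0.0809  0.1488] F [ 0.1 -0.1  0.1] w 0.0853 g 0.0
closed 11.11 [ 0.5395 -0.0808  0.1483] F [-0.3  0.2 -0.5] w 0.0003 g 0.0
p 11.41 [ 0.5395 -0.0808  0.1483] F [-0.5 -0.   0.2] w 0.0001 g 0.0
200 [[0.519, -0.086, 0.134], [0.518, -0.08, 0.137], [0.52, -0.074, 0.13]]
208 [[0.519, -0.086, 0.152], [0.519, -0.08, 0.153], [0.519, -0.075, 0.151]]
216 [[0.519, -0.085, 0.167], [0.518, -0.08, 0.168], [0.519, -0.075, 0.166]]
224 [[0.519, -0.085, 0.18], [0.519, -0.08, 0.179], [0.519, -0.076, 0.179]]
232 [[0.523, -0.085, 0.181], [0.522, -0.08, 0.182], [0.523, -0.076, 0.181]]
240 [[0.527, -0.085, 0.182], [0.526, -0.081, 0.183], [0.527, -0.076, 0.181]]
248 [[0.531, -0.085, 0.183], [0.531, -0.081, 0.182], [0.532, -0.076, 0.181]]
256 [[0.53, -0.085, 0.193], [0.53, -0.081, 0.195], [0.53, -0.076, 0.195]]
264 [[0.53, -0.085, 0.202], [0.53, -0.081, 0.203], [0.53, -0.077, 0.202]]
272 [[0.53, -0.085, 0.209], [0.53, -0.081, 0.209], [0.53, -0.077, 0.21]]
280 [[0.53, -0.084, 0.216], [0.53, -0.081, 0.216], [0.53, -0.077, 0.217]]
288 [[0.53, -0.084, 0.222], [0.529, -0.081, 0.223], [0.53, -0.077, 0.222]]
296 [[0.529, -0.084, 0.229], [0.533, -0.081, 0.223], [0.529, -0.077, 0.23]]
```

View pics/w3.png

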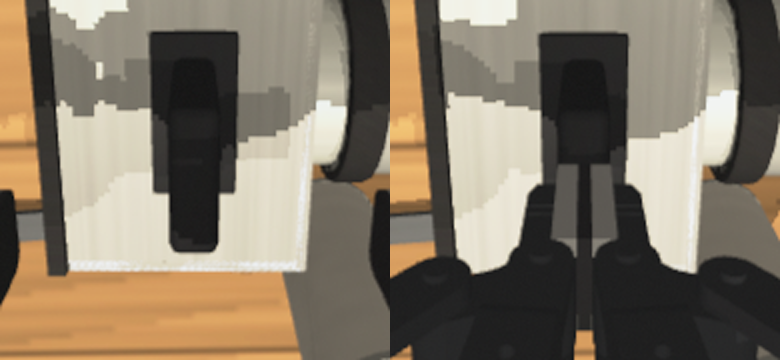

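The fingers closed above the lug. Their tips show at z ≈ 0.187, although the reported TCP z is 0.148. I'll measure the true tip in tool coordinates, with the fingers shut and clear of everything.

```bash
python3 - <<'E'
from h import *
a=tcp(LUG); a[2]=.21; ctrl.movel(a.tolist(),max_speed=.15)
im,P,px=wristcloud(); s=get_state(); D=P-s["tcp_pos"]; rep("up")
m=(abs(D[:,1])<.02)&(abs(D[:,0])<.03)&(D[:,2]>-.03)&(D[:,2]<.1)
for zl in np.arange(-.03,.08,.006):
    k=m&(D[:,2]>=zl)&(D[:,2]<zl+.006)
    if k.sum(): print(round(zl,3),k.sum(),np.round(np.percentile(D[k],[2,50,98],axis=0)[:, :2],3).tolist())
E
```

```text
up 12.07 [ 0.5389 -0.0806  0.209 ] F [-0.1 -0.   0.1] w -0.0002 g 0.0
-0.03 1034 [[-0.02, -0.007], [-0.0, -0.001], [0.021, 0.006]]
0.036 9 [[-0.009, -0.004], [-0.009, 0.001], [-0.009, 0.006]]
0.042 228 [[-0.01, -0.012], [-0.009, -0.0], [-0.005, 0.011]]
0.048 332 [[-0.01, -0.013], [-0.006, -0.0], [-0.005, 0.013]]
0.054 385 [[-0.01, -0.013], [-0.006, 0.0], [-0.004, 0.013]]
0.06 437 [[-0.01, -0.013], [-0.006, -0.0], [-0.005, 0.013]]
0.066 353 [[-0.01, -0.013], [-0.009, 0.0], [-0.005, 0.013]]
0.072 650 [[-0.01, -0.009], [-0.006, -0.0], [0.012, 0.009]]
0.078 804 [[-0.012, -0.019], [-0.01, -0.0], [0.006, 0.019]]
```

The real fingertips sit 41 mm short of the reported TCP, so I'll correct for that offset, descend guarded and grip again.

```bash
echo 'OFF=0.040
tcp=lambda g: np.array(g)+[0,0,ctrl.pinch_z-OFF]' >> h.py
python3 - <<'E'
from h import *
ctrl.ungrasp()
t=tcp(LUG); ctrl.movel((t+[0,0,.03]).tolist(),max_speed=.15); rep("a")
ctrl.movel(t.tolist(),max_speed=.06); rep("at")
ctrl.close_gripper(80); rep("closed")
if get_state()["width"]>.008:
    p=np.array(get_state()["tcp_pos"]); p[2]=t[2]
    ctrl.movel((p-.03*uy).tolist(),max_speed=.05); rep("3cm")
im,P,px=wristcloud(); cv2.imwrite("pics/w4.png",im)
m=(P[:,2]>.125)&(P[:,2]<.135)&(abs(P[:,0]-.51)<.015)&(abs(P[:,1]+.1)<.14); print("hood y",np.percentile(P[m,1],[1,99]))
E
```

```text
a 13.47 [ 0.5399 -0.0809  0.1388] F [0.  1.4 0.5] w 0.0856 g 0.0
at 14.12 [ 0.5395 -0.0809  0.1082] F [-0.1  0.9 -0.1] w 0.0853 g 0.0
closed 14.78 [ 0.5395 -0.0808  0.1085] F [-1.9 -0.2  3.2] w 0.0133 g 77.8
3cm 15.53 [ 0.5389 -0.1096  0.1085] F [-2.3  3.   5.4] w 0.013 g 78.4
hood y [-0.1638345  -0.06690969]
```

```bash
python3 - <<'E'
from h import *
t=tcp(LUG)
ctrl.movel((t-.092*uy).tolist(),max_speed=.06); rep("92")
for k in (.097,.1,.103,.106):
    ctrl.movel((t-k*uy).tolist(),max_speed=.04); ctrl.pause(.1); rep(k)
    if abs(get_state()["contact_force"][1])>25: break
ctrl.pause(.2); rep("end")
im,P,px=wristcloud(); cv2.imwrite("pics/w5.png",im)
m=(P[:,2]>.125)&(P[:,2]<.135)&(abs(P[:,0]-.51)<.015)&(abs(P[:,1]+.2)<.16); print("hood y",np.percentile(P[m,1],[1,99]))
E
```

```text
92 16.76 [ 0.5377 -0.1707  0.1086] F [-2.6  6.5  7.2] w 0.0131 g 78.6
0.097 17.13 [ 0.5376 -0.1757  0.1085] F [-2.   6.   6.7] w 0.0133 g 78.6
0.1 17.48 [ 0.5375 -0.1785  0.1085] F [-2.1  6.9  7.2] w 0.013 g 78.7
0.103 17.83 [ 0.5375 -0.1804  0.1085] F [-2.2  9.2  8.1] w 0.013 g 79.7
0.106 18.18 [ 0.5374 -0.1803  0.1085] F [-4.  16.6 11. ] w 0.0132 g 79.9
end 18.38 [ 0.5375 -0.1803  0.1085] F [-4.  17.2 11.4] w 0.0133 g 79.9
hood y [-0.28647833 -0.13828337]
```

```bash
python3 - <<'E'
from h import *
ctrl.ungrasp()
t=tcp(LUG)-.1*uy; t[2]=.26; ctrl.movel(t.tolist(),max_speed=.2); rep("up")
b=tcp(BAR); b[2]=.26; ctrl.movel(b.tolist(),max_speed=.2); rep("above bar")
im,P,px=wristcloud(); cv2.imwrite("pics/w6.png",im)
near=(abs(P[:,0]-.544)<.06)&(abs(P[:,1]-.125)<.03)
m=near&(P[:,2]>.208)&(P[:,2]<.222)
r=cv2.minAreaRect((P[m,:2]*1000).astype(np.float32)); print(m.sum(),r,np.percentile(P[m],[2,50,98],axis=0).tolist())
im,d=vision.grab_frame("top"); P=cloud("top",np.ones(d.shape,bool),d)
m=(P[:,2]>.17)&(P[:,2]<.19)&(abs(P[:,0]-.54)<.03)&(abs(P[:,1]+.18)<.05); print("lug",np.percentile(P[m],[2,50,98],axis=0).tolist())
E
```

```text
up 20.03 [ 0.537  -0.1805  0.2589] F [-0.1 -0.2  0.3] w 0.0852 g 0.0
above bar 21.72 [0.5438 0.1236 0.2601] F [ 0.  -0.3  0.4] w 0.0855 g 0.0
1820 ((543.9119262695312, 123.98921966552734), (14.817891120910645, 84.91853332519531), 88.536376953125) [[0.5034460648206854, 0.1171090022348414, 0.20881258883545809], [0.5399770821402539, 0.12412597758229871, 0.2132260897713326], [0.5823231637623242, 0.13108161956913306, 0.2151799666410765]]
lug [[0.5166634796238637, -0.18500175766380378, 0.17072050938062822], [0.5375595878959409, -0.17698507625062979, 0.1806429530548128], [0.5579437335799762, -0.17118218272520125, 0.1841673184581328]]
```

View pics/w6.png

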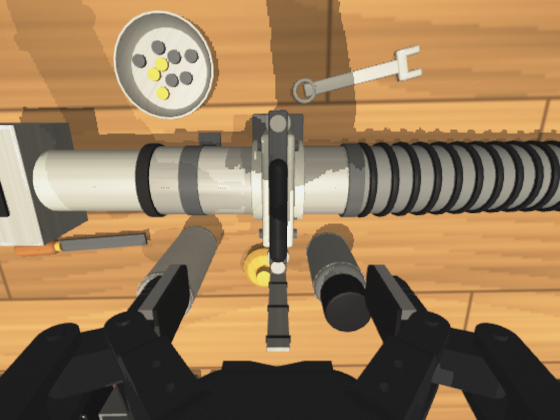

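The handle lies straight between the open fingers, from (278,130) to (278,262), with its middle at (0.544, 0.124). The hood is out. I'll descend, grip and lift slowly.

```bash
python3 - <<'E'
from h import *
B=np.array([.5439,.1242,.207]); t=tcp(B)
ctrl.movel((t+[0,0,.03]).tolist(),max_speed=.12); ctrl.movel(t.tolist(),max_speed=.06); rep("at")
ctrl.close_gripper(110); ctrl.pause(.2); rep("closed")
s=get_state(); z0=s["tcp_pos"][2]
if .011<s["width"]<.02:
    for k in (.015,.03,.04):
        ctrl.movel((t+[0,0,k]).tolist(),max_speed=.03); rep(k); 
    ctrl.pause(.3); rep("end"); print("lift",get_state()["tcp_pos"][2]-z0)
im,P,px=wristcloud(); cv2.imwrite("pics/w7.png",im)
for cam in ("top","scene"):
    im,d=vision.grab_frame(cam); cv2.imwrite(f"pics/{cam}7.png",im); P=cloud(cam,np.ones(d.shape,bool),d)
    near=(abs(P[:,1]-.125)<.012)&(((P[:,0]>.462)&(P[:,0]<.490))|((P[:,0]>.597)&(P[:,0]<.62)))&(P[:,2]>.15)&(P[:,2]<.23)
    print(cam,near.sum(),np.percentile(P[near,2],[5,25,50,75,95]) if near.any() else "")
E
```

```text
at 23.3 [0.5439 0.1242 0.1482] F [ 0.6  0.2 -0.2] w 0.0855 g 0.0
closed 24.18 [0.544  0.1244 0.1487] F [-0.8  1.1  5.5] w 0.0119 g 107.2
0.015 24.82 [0.5439 0.1244 0.1633] F [ 3.5  3.2 -8.6] w 0.0123 g 107.3
0.03 25.48 [0.5439 0.1244 0.1781] F [ 3.8  3.  -9.8] w 0.0121 g 107.2
0.04 25.96 [0.5438 0.1244 0.1879] F [  4.5   3.  -11.5] w 0.0117 g 107.2
end 26.26 [0.5438 0.1243 0.1878] F [  5.    3.3 -11.2] w 0.012 g 107.2
lift 0.03917039586745366
top 15 [0.15012207 0.15020031 0.1513027  0.15267518 0.20278591]
scene 86 [0.17645413 0.20170022 0.2043429  0.20880652 0.2106668 ]
```

```bash
python3 - <<'E'
from h import *
ctrl.pause(1.0); rep("hold")
im,d=vision.grab_frame("scene"); P=cloud("scene",np.ones(d.shape,bool),d)
near=(abs(P[:,1]-.125)<.012)&(P[:,0]>.597)&(P[:,0]<.62)&(P[:,2]>.15)&(P[:,2]<.23)
print(near.sum(),np.percentile(P[near,2],[5,25,50,75,95]))
c=cv2.resize(im[100:330,220:420],None,fx=2.5,fy=2.5,interpolation=cv2.INTER_CUBIC); cv2.imwrite("pics/s8.png",c)
E
```

```text
hold 27.41 [0.5438 0.1244 0.1878] F [  4.4   3.7 -11.2] w 0.0121 g 107.2
92 [0.15058554 0.20092325 0.20370814 0.20865387 0.21053944]
```

View pics/s8.png

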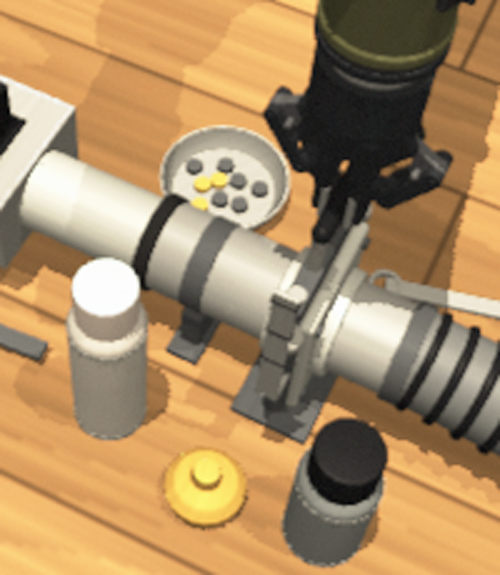

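```bash
python3 - <<'E'
from h import *
im,d1=vision.grab_frame("scene")
for d in (np.load("pics/scene0.npy"),d1):
    P=cloud("scene",np.ones(d.shape,bool),d)
    n=(abs(P[:,1]-.125)<.014)&(P[:,0]>.585)&(P[:,0]<.63)&(P[:,2]>.12)
    print(np.histogram(P[n,2],bins=np.arange(.12,.26,.01))[0], [np.round(np.percentile(P[n&(P[:,0]>x)&(P[:,0]<x+.01),2],[50,90,99]),3).tolist() for x in (.587,.597,.607,.615)])
rep("h")
E
```

```text
[20 22 55 17 68 10  2  3 10  4  0  0  0  0] [[0.161, 0.166, 0.208], [0.144, 0.165, 0.17], [0.158, 0.17, 0.172], [0.148, 0.165, 0.169]]
[ 25  18  94   4   2   1   2  17 121  14   3   3   9   1] [[0.58, 0.593, 0.598], [0.149, 0.204, 0.21], [0.2, 0.21, 0.212], [0.149, 0.204, 0.21]]
h 27.51 [0.5439 0.1244 0.1878] F [  4.8   3.1 -11.2] w 0.0118 g 107.2
```

The crosshead rose from 0.165 to 0.204 and from 0.170 to 0.210, a lift of 39–40 mm, and it is holding steady. I'll hand the job in.

```bash
python3 - <<'E'
from h import *
print(ticket.close_job()); rep("z")
E
```

```text
the job is handed in; nothing more can be done
None
the job is handed in; nothing more can be done
```

The job is handed in, with no verdict shown: the hood was pulled out to its stop with the gate shut, and the gripper is holding the blade about 39–40 mm open; the bystanders looked undisturbed in the pictures, though I did not measure them.

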